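# Line up the quarter-turn wing and hold the dust extractor's filter hatch shut

### The job

The filter hatch of the bench dust extractor stands ajar on its springy new gasket: first turn the quarter-turn wing on the hatch until it lies in line with the dark slot mark under it, then press the hatch fully shut against its frame and keep pressing. Finish while still holding it shut, with the wing still in line with the mark (do not lock it), so that I can fit the clamps; leave the other things on the bench and on the extractor where they are.

Things in the scene. Friction and masses are not known exactly. Their poses are not given: they have to be found in the camera images.
- extractor: bench dust extractor, a grey metal box fixed to the bench, 260 mm (x) by 360 mm (y) by 120 mm high; origin at the centre of its underside, x points from its front (robot side) to its back, z up. Its flat top carries the square hatch on the left, centred at x 0, y +50 mm, and on the right (y below -50 mm) a plain deck with two small things on it
- hatch (a joint): opening angle of the filter hatch, an aluminium plate 200 x 200 x 8 mm hinged along its far edge (line at extractor x +100, z 126 mm = its underside). 0 = fully shut, a hard stop, its top face level 134 mm above the bench; shut means under 0.025. The gasket springs it up to about 0.16 rad. While the wing is over 0.23 rad out of line, its key sits on the frame and stops the hatch at about 0.07
- wing (a joint): angle of the quarter-turn wing about the hatch's normal: 0 = in line with the slot mark, which runs front to back (extractor's x); positive = anticlockwise from above. It starts 1.0 to 1.5 rad anticlockwise, so turn it clockwise; in line means within 0.2 rad. It stays where left (friction 0.06 N m), has no click or stop at 0, only stops at -0.4 and 1.9 rad
- wing_grip (a point): centre of the wing's grip bar: dark steel, 46 mm long (this point's x), 10 mm thick (y), 24 mm high, on a round foot 26 mm across, mid-width on the hatch, 155 mm from the hinge; z is the hatch's normal. Bar top 12 mm above this point, lower edge 12 mm below, hatch's top face 21 mm below. Under it a flat steel disc 72 mm across with the dark slot mark 66 x 9 mm. Moves and tilts with the hatch
- hatch_spot (a point): a bare spot on the hatch's top face, good for pressing: 150 mm from the hinge, 60 mm left (+y) of the wing's axis; moves with the hatch, z is its normal, x points to the hinge. At the start about 24 mm higher than when shut. Pressed straight down here the hatch resists with up to about 9 N just before it is fully shut (0.5 N per 0.01 rad), then meets the hard stop; let go, it springs up
- tin: bystander: flat round wax tin with brass sides, 66 mm across, 35 mm high, standing on the deck beside the hatch; origin at the underside, middle
- ring_bowl: bystander: shallow wooden bowl, 90 mm across, 32 mm high, standing on the deck beside the hatch; origin at the underside, middle
- tub: bystander: open white plastic tub, 104 mm across, 130 mm high, standing on the bench at the right (-y) side of the extractor; origin at the underside, middle
- sanding_block: bystander: cork sanding block 110 x 65 x 35 mm on the bench at the left (+y) side of the extractor; origin at the underside, middle
- offcut_a: bystander: strip of pale wood 85 x 24 x 20 mm on the bench at the left (+y) side of the extractor; origin at the underside, middle
- offcut_b: bystander: strip of brown wood 24 x 80 x 18 mm on the bench in front of the extractor; origin at the underside, middle
- screwdriver: bystander: screwdriver, 170 mm long, on the bench in front of the extractor; origin at the underside

How it is judged:
By the outcome, as a careful person would: the job done as asked, in the order asked, and still so for the second after the job is handed in, while the arm keeps its last pose, push and grip.
It also fails if it takes over 45 s, if anything falls off the work surface, if the arm or the gripper's body presses on something with over 40 N, if the wrist force passes 120 N, or if a joint passes its speed limit or range.

### The arm

A 6-joint arm with a two-finger parallel gripper is mounted at the origin on the work surface. World frame = base frame: x ahead of the robot, y to its left, z up, the work surface at z = 0. Lengths are in mm, angles in rad, forces in N, time in s.
With the tool pointing down it reaches from about 350 to 975 mm from the base axis. Payload 7.1 kg.
Tool frame: the origin (TCP) lies on the front face of the gripper's body, between the roots of the fingers; the fingertips stand 80 mm ahead of it and the grasp point (between the pads) lies 61 mm ahead of it (env.tips_ahead is the distance from the TCP to the fingertips, in mm); z points along the fingers, y is the line along which they close (so a half turn about z gives the same grasp; the last joint's range is limited). The gripper opens to 88 mm and grips with 3 to 60 N. Pads are 20 mm wide; open, the fingers measure 115 mm over their backs; the gripper's body (75 mm by 178 mm) begins 61 mm behind the grasp point.
Start: joints at [1.176, 0.423, 1.63, -0, 1.089, -0.019], TCP at [229.353, 581.38, 302.675] pointing down, gripper open.
Joint ranges: [-3, 3], [-0.9, 2.11], [0.09, 2.58], [-1.31, 4.45], [0.11, 2.69], [-2.54, 2.54]. Speed limits (rad/s): [2.39, 2.39, 3.01, 3.14, 3.14, 3.14].

### API

Orientations are given as a unit quaternion [x, y, z, w].
In Python, from station import env, set_gripper, viewer, workorder gives the robot as it stands. Calls block until the motion is done:
- env.reach(position, orientation): joint-space move of the TCP to a pose.
- env.move_l(position, rot=None, rate=150, f_stop=None): straight line of the TCP; rot=None keeps the orientation; rate is the mean speed in mm/s. With f_stop (N) it stops when the force on the tool has changed by that much, and returns True; else False.
- env.move_joints(angles): joint-space move.
- set_gripper(opening): finger opening in mm; the grip force is fixed at half the most; returns when the fingers have stopped.
- env.hold(seconds).
- env.ik(position, orientation): joint angles nearest the present ones, or None.
- env.read_state(): the state.
- viewer.camera(name): name is "side" or "top" or "wrist"; returns the picture (384x512x3 uint8, blue, green, red); there is no depth.
- viewer.camera_params(name): a dict with "fx", "fy", "cx", "cy" (pixels), "pose" (4x4, takes a point from camera to world coordinates); the wrist camera has in their place "tool_from_camera" (4x4, takes a point from camera to tool coordinates, whose origin is the TCP and whose axes are the flange's). Camera axes: x right, y up, looking along -z (the intrinsics and any distortion apply to the point x, -y, -z); pixel columns grow to the right and rows downward; lengths in mm; the calibration is good to about 2 mm. The wrist camera is an equidistant fisheye: a pixel r from the principal point sees the ray r / f radians off the axis. A picture is of the moment at which its call begins: read the wrist's pose just before it. camera_params takes no time and is no camera call.
A pose or a line that the arm cannot do raises env.IKError and nothing moves.
- workorder.sign_off(): hands the job in; it is judged then, once.
The state is a dict: "time_s": time; "qpos": joint angles; "dq": joint speeds; "tau": joint torques, N m; "tool_pos": TCP position; "orientation": TCP orientation; "force": force on the tool from outside, world axes, zero at the start; "wrist_torque": the same for the moment, N m; "width": finger opening in mm; "grip_force": force on a finger pad.
Only numpy, scipy, OpenCV 4.12 (cv2) and the standard library are available. Lean on these libraries where they do the work, as an engineer would, in place of code of your own. Each camera call takes 0.05 s, during which the arm holds its last target. There are 200 camera calls.

## Working session

There is one attempt and no reset: what is moved stays moved. The work goes in short steps, each a Python script; the robot and the scene stay as the last script left them, time stands still between calls to the robot, and variables do not carry over. Pictures are saved under pics/ and viewed, at most 10 in all, crops included, and the job is handed in when it is done.

```bash
mkdir -p pics; ls
python3 - <<'E'
from station import env, viewer
import cv2, numpy as np
np.set_printoptions(suppress=True,precision=4)
for n in ["top","side"]:
    cv2.imwrite(f"pics/{n}0.png",viewer.camera(n)); print(n,viewer.camera_params(n))
print(viewer.camera_params("wrist"))
s=env.read_state();print(s)
E
```

```text
pics
top {'fx': 351.3031211207274, 'fy': 351.3031211207274, 'cx': 256.3236909891383, 'cy': 197.0080608783261, 'pose': array([[ -0.0242,   0.9835,  -0.1791, 435.8027],
       [ -0.9997,  -0.0251,  -0.003 ,  64.677 ],
       [ -0.0074,   0.1789,   0.9838, 968.9048],
       [  0.    ,   0.    ,   0.    ,   1.    ]])}
side {'fx': 449.17426089122114, 'fy': 449.17426089122114, 'cx': 254.82760464510193, 'cy': 187.7753833330959, 'pose': array([[   0.9049,    0.3178,   -0.2832,  229.1287],
       [  -0.4256,    0.6857,   -0.5905, -698.4473],
       [   0.0065,    0.6549,    0.7557, 1073.4855],
       [   0.    ,    0.    ,    0.    ,    1.    ]])}
{'fx': 297.3186396354542, 'fy': 297.3186396354542, 'cx': 253.98334911373863, 'cy': 194.83303560751932, 'tool_from_camera': array([[  0.0005,   0.9598,   0.2805,  76.49  ],
       [  1.    ,  -0.0002,  -0.001 ,  -1.1391],
       [ -0.0009,   0.2805,  -0.9598, -81.5671],
       [  0.    ,   0.    ,   0.    ,   1.    ]])}
{'time_s': 0.1, 'qpos': array([ 1.176 ,  0.4237,  1.6306,  0.    ,  1.0886, -0.019 ]), 'dq': array([-0.0006, -0.0032, -0.0025, -0.0007, -0.0008, -0.0003]), 'tau': array([  0.0006, -54.5609, -27.4325,   0.0645,   0.0189,  -0.    ]), 'tool_pos': array([229.2075, 581.0291, 301.9955]), 'orientation': array([ 0.1868,  0.9824, -0.0007, -0.0001]), 'force': array([-0.3122, -0.1152,  0.3615]), 'wrist_torque': array([0.0045, 0.0396, 0.0317]), 'grip_force': 0.0, 'width': 88.00604615680027}
```

View pics/top0.png

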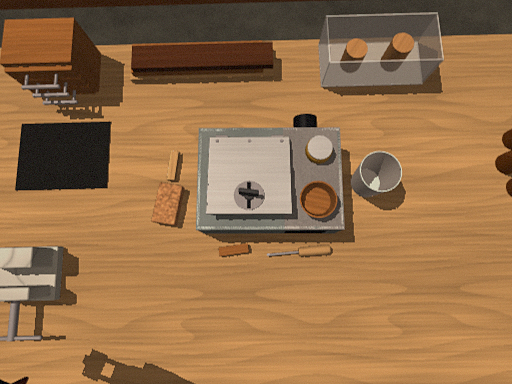

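View pics/side0.png

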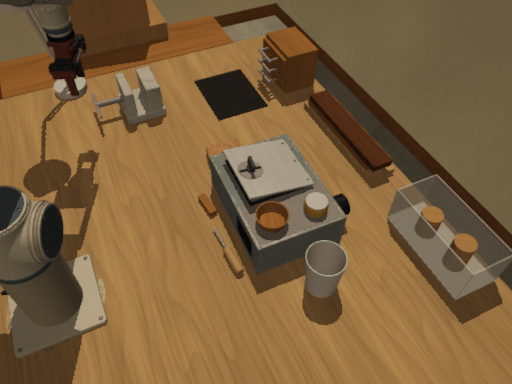

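The top view shows the extractor at pixels (197–343, 128–230), with the wing at about (250,193) lying mostly across the slot. The bowl is at (320,200) and the tin at (319,150). I'll enlarge this area.

Run:
```python
import cv2
t=cv2.imread("pics/top0.png")[115:245,185:355]
cv2.imwrite("pics/topc.png",cv2.resize(t,None,fx=4.5,fy=4.5,interpolation=cv2.INTER_CUBIC))
```

```text
(no output)
```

View pics/topc.png

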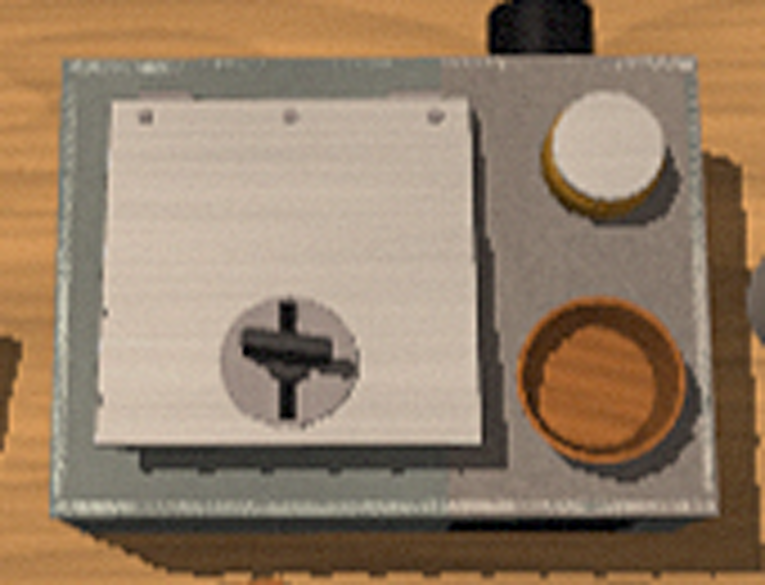

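The crop shows the disc centre at crop (290,362) and the slot running vertically. The bar runs (243,340)–(332,352), about 1.4 rad anticlockwise. The box's top corners are at (52,512), (718,514), (695,62) and (64,60). I'll fit the pose, then move above the wing.

```bash
cat > h.py <<'E'
import numpy as np, cv2
from scipy.spatial.transform import Rotation as R
from scipy.optimize import least_squares
from station import env, set_gripper, viewer
np.set_printoptions(suppress=True,precision=3)
def proj(P,name,tool=None):
    c=viewer.camera_params(name)
    T=c["pose"] if name!="wrist" else tool@c["tool_from_camera"]
    p=(np.atleast_2d(P)-T[:3,3])@T[:3,:3]; x,y,z=p[:,0],-p[:,1],-p[:,2]
    r=np.hypot(x,y); k=1/z if name!="wrist" else np.arctan2(r,z)/np.maximum(r,1e-9)
    return np.c_[c["cx"]+c["fx"]*x*k,c["cy"]+c["fy"]*y*k]
def toolT():
    s=env.read_state(); T=np.eye(4); T[:3,:3]=R.from_quat(s["orientation"]).as_matrix(); T[:3,3]=s["tool_pos"]; return T
def ext(p): # x,y,yaw -> R,t
    return R.from_euler('z',p[2]).as_matrix(), np.array([p[0],p[1],0])
def hatchpt(a,d,lat,h):  # d from hinge, lat +y from wing axis, h above underside (extractor coords)
    return np.array([100-d*np.cos(a)+h*np.sin(a),50+lat,126+d*np.sin(a)+h*np.cos(a)])
def pose(a,w,yaw,back):  # tool quaternion: z=-normal, y across bar; TCP 'back'
    n=R.from_euler('z',yaw)*R.from_euler('y',a)
    return n*R.from_euler('z',w)*R.from_euler('x',np.pi)
E
python3 - <<'E'
from h import *
uv=np.array([[52,512],[718,514],[695,62],[64,60],[290,362],[97,443],[481,443],[470,98],[111,98]])/4.5+[185,115]-.39
def pts(p):
    a=p[3]; E=np.array([[-130,180,120],[-130,-180,120],[130,-180,120],[130,180,120],hatchpt(a,155,0,9),
      hatchpt(a,200,100,8),hatchpt(a,200,-100,8),hatchpt(a,0,-100,8),hatchpt(a,0,100,8)])
    r,t=ext(p); return E@r.T+t
f=lambda p:(proj(pts(p),"top")-uv).ravel()
s=least_squares(f,[550,60,0,.16],loss='soft_l1'); print(s.x); print(f(s.x).reshape(-1,2))
p=s.x; a=.16; r,t=ext(p); W=hatchpt(a,155,0,29)
n=r@R.from_euler('y',a).as_matrix()[:,2]; print("wing",r@W+t,n)
bar=lambda w:np.array([W+R.from_euler('y',a).apply([e*23*np.cos(w),e*23*np.sin(w),12]) for e in(1,-1)])@r.T+t
for w in(1.1,1.3,1.5): print(w,((proj(bar(w),"top")-[185,115]+.39)*4.5).ravel())
for k in(0,np.pi):
  for w in(1.35,0):
    q=pose(a,w+k,p[2],0); print(k,w,env.ik(r@W+t+n*70,q.as_quat()))
E
```

```text
[640.22   33.392  -0.024   0.142]
[[-0.762  0.97 ]
 [ 0.338  0.396]
 [ 0.837 -1.396]
 [-0.288 -0.531]
 [-0.231 -0.219]
 [-0.631  0.376]
 [ 0.418  0.273]
 [ 0.359 -0.354]
 [-0.014 -0.13 ]]
wing [593.033  84.538 179.324] [ 0.159 -0.004  0.987]
1.1 [246.598 317.94  327.883 356.689]
1.3 [243.15  325.866 331.206 348.649]
1.5 [241.437 334.274 332.755 340.184]
0 1.35 [0.111 0.519 1.621 0.023 1.161 0.345]
0 0 [0.111 0.519 1.621 0.023 1.161 1.695]
3.141592653589793 1.35 None
3.141592653589793 0 [ 0.111  0.519  1.621  0.023  1.161 -1.447]
```

Run:
```python
from h import *
p=[640.2,33.4,-.024]; a=.155; r,t=ext(p); W=r@hatchpt(a,155,0,29)+t; n=r@R.from_euler('y',a).as_matrix()[:,2]
env.reach(W+n*190,pose(a,1.42,p[2],0).as_quat())
T=toolT(); im=viewer.camera("wrist"); np.save("T1.npy",T); print(T[:3,3],env.read_state()["time_s"])
print(proj([W],"wrist",T), W)
cv2.imwrite("pics/w1raw.png",im)
cv2.imwrite("pics/w1.png",cv2.resize(im,(768,576),interpolation=cv2.INTER_CUBIC))
```

```text
[621.855  84.837 366.218] 2.4
[[253.98  192.401]] [592.749  84.553 178.581]
```

View pics/w1.png

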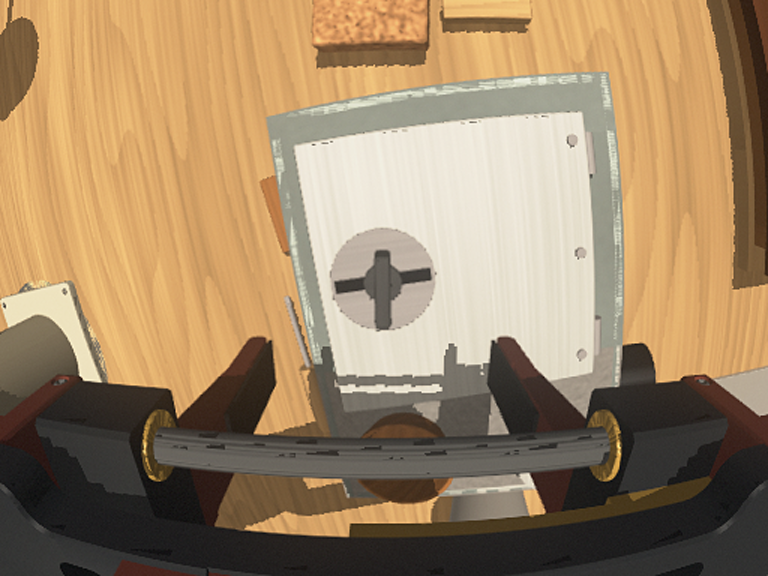

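The bar is vertical in the wrist view, centred at (382,289) against a predicted (381,289). The slot runs (335,287)–(432,274), so the bar is about 1.43 rad out of line and the fingers are already lined up with it. Next: descend, grip, turn with joint 6, release, back off and check.

Run:
```python
from h import *
p=[640.2,33.4,-.024]; a=.155; r,t=ext(p); W=r@hatchpt(a,155,0,29)+t; n=r@R.from_euler('y',a).as_matrix()[:,2]
hit=env.move_l(W+n*71,rate=100,f_stop=6); print("hit",hit,env.read_state()["force"])
if hit: raise SystemExit
set_gripper(0); s=env.read_state(); print(s["width"],s["grip_force"],s["force"])
q=np.array(s["qpos"]); q[5]+=1.43; env.move_joints(q)
s=env.read_state(); print(s["width"],s["force"],s["wrist_torque"],s["qpos"][5])
set_gripper(40); env.move_l(W+n*190,rate=150)
T=toolT(); im=viewer.camera("wrist"); np.save("T2.npy",T); print(T[:3,3],env.read_state()["time_s"])
cv2.imwrite("pics/w2.png",cv2.resize(im,(768,576),interpolation=cv2.INTER_CUBIC))
```

```text
hit False [0.867 0.4   0.127]
9.886958928353309 29.953486025333405 [ 2.061  0.504 -0.216]
9.835675401137854 [-2.893  5.239  1.801] [ 0.919  0.443 -0.248] 1.7044616693601953
[621.507  83.787 365.296] 7.8583
```

View pics/w2.png

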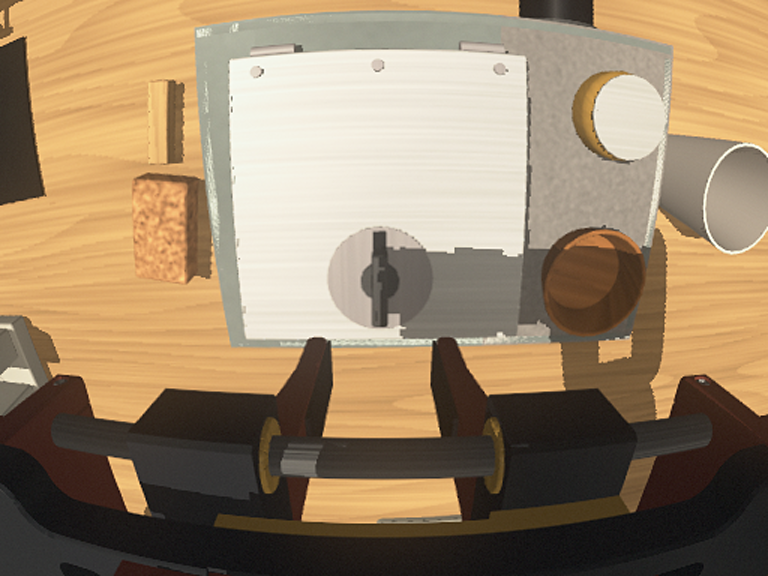

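The bar now lies over the slot mark: it runs (378,232)–(380,326), in line, and nothing else has moved. Next: close the fingers and press straight down at hatch_spot.

Run:
```python
from h import *
p=[640.2,33.4,-.024]; r,t=ext(p); S=r@hatchpt(0,150,60,8)+t
set_gripper(0); print(S)
up=S+[0,0,80+50]; env.reach(up,pose(0,0,p[2],0).as_quat())
f0=env.read_state()["force"][2]
h=env.move_l(S+[0,0,80+28],rate=80,f_stop=15); 
if not h: h=env.move_l(S+[0,0,80-6],rate=25,f_stop=17)
s=env.read_state(); print(h,f0,s["force"],s["tool_pos"])
env.hold(.5); s=env.read_state(); print(s["force"],s["tool_pos"]-[0,0,80],s["time_s"])
T=toolT(); im=viewer.camera("wrist")
cv2.imwrite("pics/w3.png",cv2.resize(im,(768,576),interpolation=cv2.INTER_CUBIC))
cv2.imwrite("pics/s3.png",cv2.resize(viewer.camera("side")[110:290,180:380],(800,600)[:1]*1+(720,) if 0 else (660,594),interpolation=cv2.INTER_CUBIC))
```

```text
[592.854 144.568 134.   ]
True 0.4890639424012028 [-1.581 -0.883  7.989] [591.914 144.606 214.438]
[-2.116 -0.316  7.832] [591.864 144.626 134.418] 11.1
```

View pics/w3.png

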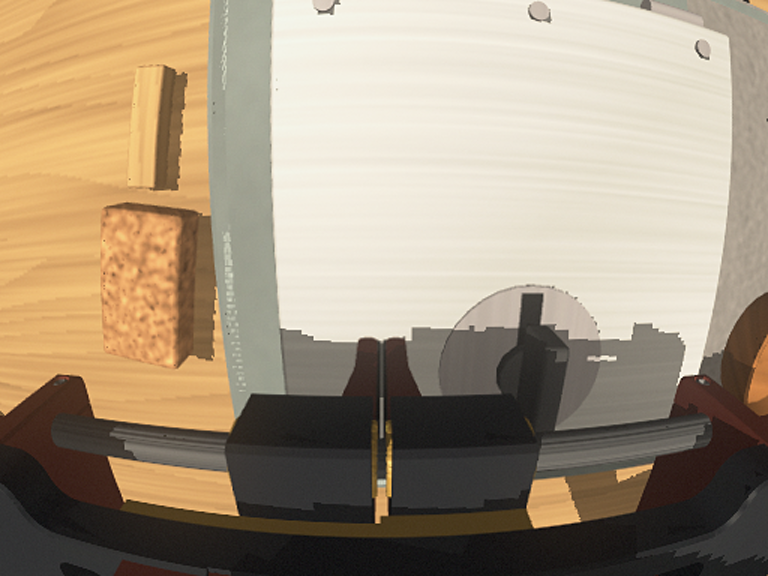

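View pics/s3.png

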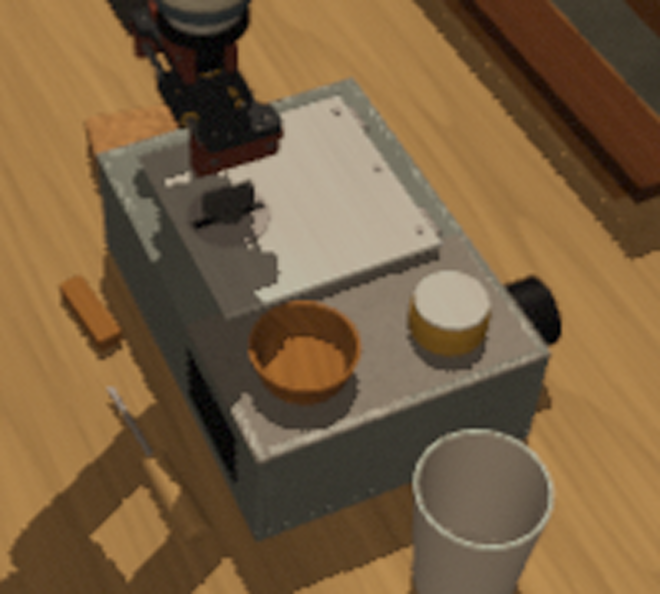

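The hatch lies flat and the bar sits above the slot (slot end at about (532,300) in the wrist view). Only about 8 N is left after the stop, so I'll press a little harder in small steps and check the wing by projecting the bar model.

Run:
```python
from h import *
p=[640.2,33.4,-.024]; r,t=ext(p)
T=toolT()
for w in(-.2,0,.2):
    W=hatchpt(0,155,0,41); B=np.array([W+R.from_euler('z',w).apply([23,e*5,0]) for e in(1,-1)]); print(w,proj(B@r.T+t,"wrist",T).ravel()*1.5)
print(proj((hatchpt(0,122,0,9)@r.T+t)[None],"wrist",T)*1.5)
P=env.read_state()["tool_pos"].copy()
for i in range(1,16):
    env.move_l(P-[0,0,.6*i],rate=15); s=env.read_state(); f=s["force"][2]; print(i,round(f,1),round(s["tool_pos"][2]-80,2))
    if f>22: break
env.hold(1); s=env.read_state(); print(s["force"],s["tool_pos"],s["time_s"])
im=viewer.camera("wrist")
cv2.imwrite("pics/w4.png",cv2.resize(im[180:300,280:420],None,fx=4.5,fy=4.5,interpolation=cv2.INTER_CUBIC))
```

```text
-0.2 [557.045 348.984 581.978 353.355]
0 [544.063 350.898 571.034 349.919]
0.2 [531.049 355.32  558.832 348.921]
[[531.592 294.214]]
1 8.7 134.31
2 13.4 134.26
3 16.9 134.21
4 22.0 134.15
[-8.901 -2.966 21.886] [592.039 144.666 214.184] 13.2
```

View pics/w4.png

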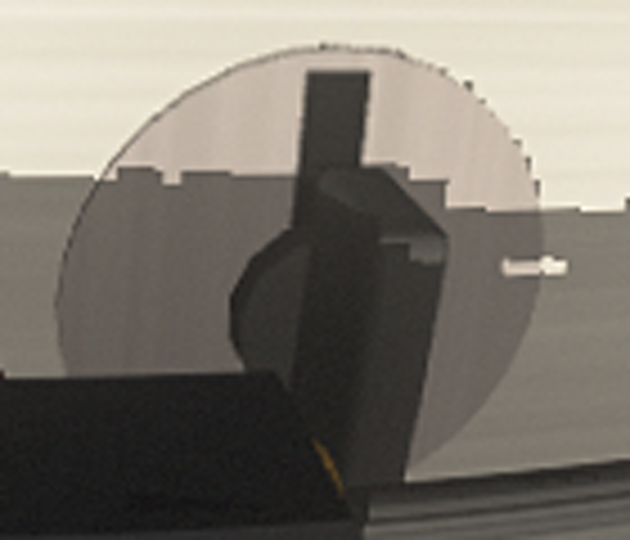

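The bar's far corners at (546,350) and (568,350) match the prediction for 0 rad (544–571, row 350). The height barely changes as the force rises to 22 N, so the hatch is on its hard stop.

```bash
python3 -c "
from station import workorder
print(workorder.sign_off())"
```

```text
the job is handed in; nothing more can be done
None
```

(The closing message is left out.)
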